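Open the bottle pen with its loose knob and hold the gate

ROBOT

A 6-joint arm with a two-finger parallel gripper is mounted at the origin on a cart in front of the work surface, level with it; the furniture and walls round the work are solid. World frame = base frame: x ahead of the robot, y to its left, z up, the work surface at z = 0. Lengths are in m, angles in rad, forces in N, time in s.
With the tool pointing down it reaches from about 0.35 to 0.975 m from the base axis. Payload 4.9 kg.
Tool frame: the origin (TCP) lies at the very end of the fingers, on their centre line; the grasp point (between the pads) lies 19 mm behind it (ctrl.grasp_offset is the distance from the TCP to the grasp point, in m); z points along the fingers, y is the line along which they close (so a half turn about z gives the same grasp; the last joint's range is limited). The gripper opens to 85 mm and grips with 20 to 120 N. Pads are 22 mm wide; open, the fingers measure 114 mm over their backs; the gripper's body (76 mm by 85 mm) begins 54 mm behind the grasp point. The pads swing forward as they close: fully open they stand 13 mm farther back than shut.
Start: joints at [-1.417, 0.053, 1.613, -0, 1.476, -0.119], TCP at [0.168, -0.602, 0.231] pointing down, gripper open.
Joint ranges: [-3.01, 3.01], [-1.01, 2.22], [0.06, 2.58], [-1.02, 4.17], [0.09, 2.62], [-3.14, 3.14]. Speed limits (rad/s): [2.57, 2.57, 3.14, 3.14, 3.14, 3.14].

INTERFACE

Orientations are given as a rotation vector (axis times angle).
In Python, from station import ctrl, optics gives the robot as it stands.
- The arm moves only by the shell command python3 -m handwheel 'ROWS' [OPENING] [FORCE]. ROWS is JSON, a list of rows, each an object of numbers: "tx", "ty", "tz": the shift along the tool's x, y, z in mm; "roll": the turn about the tool's z in rad. A call has 1 to 12 rows; each row shifts and turns the commanded pose from where the row before left it, along the tool's axes as they then stand; what a row does not reach is not made up. A row lasts 1/12 s, in which the tool goes at most 41.7 mm and 7.16 degrees, less where a joint would pass 70% of its speed; a pose out of reach is approached as far as the arm can. A call with a gripper value outside its range is refused whole. OPENING is the finger opening in mm, from 0 to 85.4, set as the call begins (- or left out, the last holds). The fingers move at their own pace and stop on an object; FORCE is the grip in N (left out, the last holds). Time passes only in rows, so rows that do not move let the fingers close. It gives the time, the measured TCP pose, the force, the opening and the grip force at its end, in the units of the state.
- ctrl.get_obs(): the state, without advancing time (a new reading comes with each control period).
- optics.get_image(name): name is "scene" or "top"; returns (picture, depth): 400x640x3 uint8, red, green, blue; 400x640 float32, m along the optical axis (not along the pixel's ray), 0 where there is no reading.
- optics.camera_params(name): a dict with "mtx" (3x3 intrinsics, pixels), "k1" (the pictures are not rectified: a ray, as slopes to the right and down, at radius r is drawn at 1 + k1 r^2 times it, then the intrinsics apply), "extrinsics" (4x4, takes a point from camera to world coordinates). Camera axes: x right, y down, z forward; pixel columns grow to the right and rows downward; lengths in m; the calibration is good to about 2 mm. A picture is of the moment at which its call begins. camera_params takes no time and is no camera call.
- ctrl.finish_job(): hands the job in; it is judged then, once.
The state is a dict: "t": time; "q": joint angles; "dq": joint speeds; "effort": joint torques, N m; "tool_pos": TCP position; "tool_rot": TCP orientation; "contact_force": force on the tool from outside, world axes, zero at the start; "wrist_torque": the same for the moment, N m; "opening": finger opening in m; "grip_force": force on a finger pad.
Only numpy, scipy, OpenCV 4.12 (cv2) and the standard library are available. Lean on these libraries where they do the work, as an engineer would, in place of code of your own. Each camera call takes 0.05 s, during which the arm holds its last target. There are 200 camera calls.

TASK

Fit the loose square-bored knob fully down onto the square spindle on top of the bottle pen's gate hinge. Then squeeze the safety slide (the catch near the middle of the deck) against its thumb rest, after that the bolt slide (the catch at the gate's free end) against its thumb rest, and with the knob turn the gate clockwise past its detent to at least 65 degrees open. The gate is sprung shut, so finish while still gripping the knob and holding the gate wide open, without touching the gate itself; do not tip or shift the bottle and vial in the pen, nor the bottle and vial standing beside it.

Things in the scene. Friction and masses are not known exactly. Their poses are not given: they have to be found in the camera images.
- pen: Bottle pen: fixed metal tray 149 x 206 mm, walls 60 high, gate in its front (-x) face. Origin: in its underside, z up; body x -74 to 75, y -114 to 92. In its frame, mm: upright gate hinge at x=-60, y=65; deck at height 84 to 92 over the gate (x -73 to -28, y -114 to 44) carries two catches whose tabs and rests stand from 92 up to 118; detent housing beside the hinge (y 89 to 106, 44 high).
- gate: The gate itself: framed leaf 6 mm thick, clear pane, 22 to 76 mm above the worktop, reaching 171 mm from the hinge. Origin on the hinge axis at worktop height; the leaf lies along its own -y. It sweeps clockwise seen from above, out in front of the pen towards the robot. Turn it by the knob only.
- gate_hinge (a joint): Opening of the gate, rad: 0 shut, grows clockwise seen from above, stop at 1.5. Blocked near 0 until the bolt slide is released. A spring pulls it shut (0.04 N m at 0, 0.13 at 1.5); a ball detent resists from about 0.35 to 0.85 rad (peak about 0.15 N m in all). Let go when wide open, it falls back onto the detent, to about 0.65.
- spindle (a point): Square steel spindle on top of the gate's hinge barrel; it turns with the gate and turns it. 16 x 16 mm, straight for 20 mm, then tapering over 8 mm to a 9 mm tip. The point is on its axis at the foot, the shoulder on which the knob seats, 92 mm above the worktop; x and y square to its faces, z up.
- knob: Loose knob standing upright on the worktop: dark steel block 32 x 32 mm, 48 high, 3 mm round boss on top, 80 g. Origin: centre of underside; x, y square to its faces. Underside has a square bore 18 x 18 mm, 32 deep, 2 mm chamfer, parallel to the outer faces (fits any of four ways, 0.13 rad play). Fully down: underside on the spindle's shoulder.
- safety_pinch (a point): Fixed point on the deck top, axes of the pen: middle between the outer faces of safety tab and thumb rest once squeezed home. Along x: tab's outer face 31.5 mm towards -x when locked, moves 15 mm towards +x; fixed rest's outer face 16.5 mm towards +x. Each 6 mm thick, 18 wide in y, 26 high above the deck. Pinch along x.
- safety_slide (a joint): Safety slide, m: 0 locked, 0.015 home at its stop (released from 0.010). About 3 N moves it; friction holds it where it is left. While locked its tongue blocks the bolt slide.
- bolt_pinch (a point): Fixed point on the deck top, axes of the pen: middle between the outer faces of bolt tab and thumb rest once squeezed home. Along y: tab's outer face 29.5 mm towards -y when locked, moves 15 mm towards +y; fixed rest's outer face 14.5 mm towards +y. Each 6 mm thick, 22 wide in x, 26 high above the deck. Pinch along y.
- bolt_slide (a joint): Bolt slide, m: 0 locked (its bolt stands in front of the gate's lug), 0.015 home at its stop (released from 0.010; stopped at about 0.002 while the safety slide is locked). About 3 N moves it; friction holds it where it is left.
- pen_bottle: Small white plastic bottle, 32 mm across, 60 mm high, standing in the pen. Origin: centre of its underside. Leave alone.
- pen_vial: Brown screw vial, 22 mm across, 44 mm high, standing in the pen. Origin: centre of its underside. Leave alone.
- side_bottle: White plastic bottle, 38 mm across, 75 mm high, standing on the worktop to the right of the pen. Origin: centre of its underside. Leave alone.
- low_vial: Brown screw vial, 22 mm across, 44 mm high, standing on the worktop to the left of the pen, beyond the knob. Origin: centre of its underside. Leave alone.
Not all that is in view belongs to the job. What is shaped like the knob but yellow is not meant.

How it is judged:
On the way, in this order (a step that is already met when the one before it is completed fails the run):
1. the knob sits fully down on the spindle, squared up with it, the gate still shut (horizontal distance between knob and spindle below 0.005 m and z of knob in the frame of spindle below 0.004 m and (angle between the x axis of knob and the x axis of spindle, either way round below 0.25 rad or angle between the x axis of knob and the y axis of spindle, either way round below 0.25 rad) and value of joint gate_hinge below 0.1 rad), for 0.2 s.
2. the safety slide is squeezed home (value of joint safety_slide above 0.01 m), for 0.1 s.
3. then the bolt slide is squeezed home (value of joint bolt_slide above 0.01 m), for 0.1 s.
4. the gate is swung past its detent (value of joint gate_hinge above 0.85 rad), for 0.1 s.
At the end, for the whole second after the job is handed in: The gate is held at more than 1.05 rad (60 degrees) by the fingers gripping the knob (more than 2 N), the knob still fully down on the spindle (within 6 mm in height and sideways), both slides still released (more than 8 mm), and the robot does not touch the gate (value of joint gate_hinge above 1.05 rad and contact force between the fingers and knob above 2 N and contact force between each of the arm, the fingers and gate below 0.5 N and horizontal distance between knob and spindle below 0.006 m and z of knob in the frame of spindle below 0.006 m and value of joint each of safety_slide, bolt_slide above 0.008 m); the arm keeps its last pose, push and grip.
It fails at once if the bottle or vial in the pen, or the bottle or vial beside it, is shifted by more than 25 mm or tipped (distance of any of pen_bottle, pen_vial, side_bottle, low_vial from where it was at the start of the episode above 0.025 m or angle between any of pen_bottle, pen_vial, side_bottle, low_vial's own z axis and vertical above 0.5 rad).
It also fails if it takes over 64 s, if anything falls off the work surface, if the arm or the gripper's body presses on something with over 40 N, if the wrist force passes 120 N, or if a joint passes its speed limit or range.

## Working session

There is one attempt and no reset: what is moved stays moved. The work goes in short steps, Python scripts to look and compute and a shell command to move; the robot and the scene stay as the last step left them, time stands still between calls to the robot, and variables do not carry over. Pictures are saved under pics/ and viewed, at most 10 in all, crops included, and the job is handed in when it is done.

```bash
ls; mkdir -p pics
python3 - <<'E'
from station import ctrl, optics
import cv2,numpy as np
for n in("scene","top"):
    p,d=optics.get_image(n); cv2.imwrite(f"pics/{n}0.png",p[:,:,::-1]); np.savez(f"pics/{n}0.npz",p=p,d=d)
    c=optics.camera_params(n); print(n,c)
o=ctrl.get_obs(); print(o,ctrl.grasp_offset)
E
```

```text
pics
scene {'mtx': array([[406.44962172,   0.        , 327.8570183 ],
       [  0.        , 406.44962172, 194.88704756],
       [  0.        ,   0.        ,   1.        ]]), 'k1': 0.006970974066457851, 'extrinsics': array([[-0.71206522, -0.39162767,  0.58274427, -0.03199655],
       [-0.70201459,  0.38320432, -0.60027491,  0.63456191],
       [ 0.01177414, -0.83652987, -0.54779481,  0.65293765],
       [ 0.        ,  0.        ,  0.        ,  1.        ]])}
top {'mtx': array([[452.67289226,   0.        , 323.94611856],
       [  0.        , 452.67289226, 197.88999118],
       [  0.        ,   0.        ,   1.        ]]), 'k1': -0.10675656693679456, 'extrinsics': array([[-0.02887666, -0.99251065,  0.11869602,  0.39900556],
       [-0.9995272 ,  0.0274163 , -0.01391821,  0.01998397],
       [ 0.01055977, -0.11904182, -0.99283309,  1.48734824],
       [ 0.        ,  0.        ,  0.        ,  1.        ]])}
{'t': 0.1, 'q': array([-1.41704274e+00,  5.33098419e-02,  1.61419511e+00,  5.24159211e-07,
        1.47600059e+00, -1.18976034e-01]), 'dq': array([ 0.0018003 , -0.00127068, -0.00548805,  0.00030657, -0.00017438,
        0.00027798]), 'effort': array([-1.17593136e-04, -3.94906318e+01, -3.71361029e+01, -1.52594430e-04,
        3.97142605e-03, -7.64520223e-06]), 'tool_pos': array([ 0.1682762 , -0.60131785,  0.23015123]), 'tool_rot': array([-3.11053353e+00, -4.26816120e-01,  5.13955238e-05]), 'contact_force': array([-0.29047867,  0.69338878, -0.13707338]), 'wrist_torque': array([ 0.00963598,  0.00625961, -0.05441397]), 'grip_force': 0.0, 'opening': 0.08521267878424456} 0.0187
```

View pics/scene0.png

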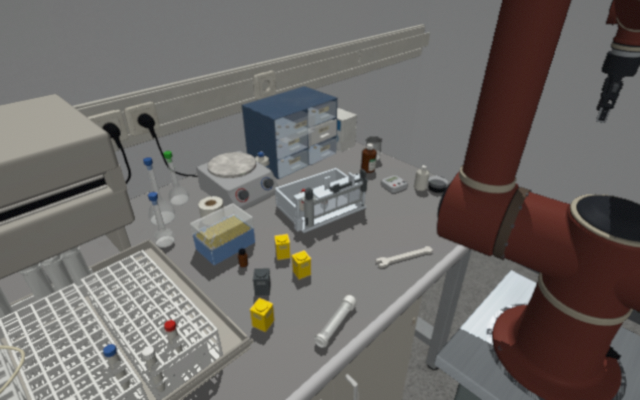

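View pics/top0.png

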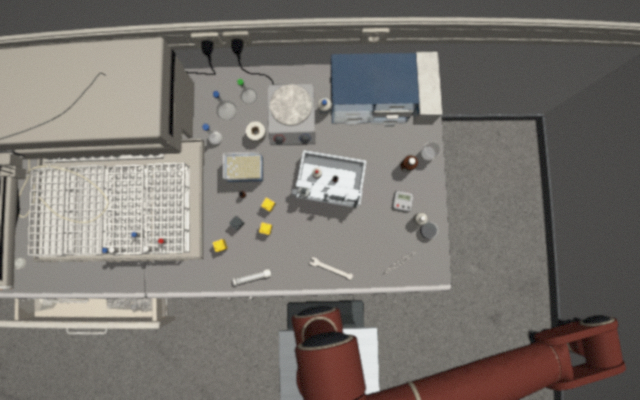

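The scene picture shows the knob (dark) at about (262,282) between yellow look-alikes, and the pen around (320,200). In the top picture the knob is at (236,224) and the pen at (331,179). I'll zoom in next.

Run:
```python
import cv2,numpy as np
s=np.load("pics/scene0.npz")['p'][:,:,::-1];t=np.load("pics/top0.npz")['p'][:,:,::-1]
a=cv2.resize(s[160:240,265:380],None,fx=6.9,fy=6.9,interpolation=cv2.INTER_CUBIC)[:,:795]
cv2.imwrite("pics/a.png",a)
b=cv2.resize(t[145:213,288:376],None,fx=8,fy=8,interpolation=cv2.INTER_CUBIC)
cv2.imwrite("pics/b.png",b); print(a.shape,b.shape)
```

```text
(552, 794, 3) (544, 704, 3)
```

View pics/a.png

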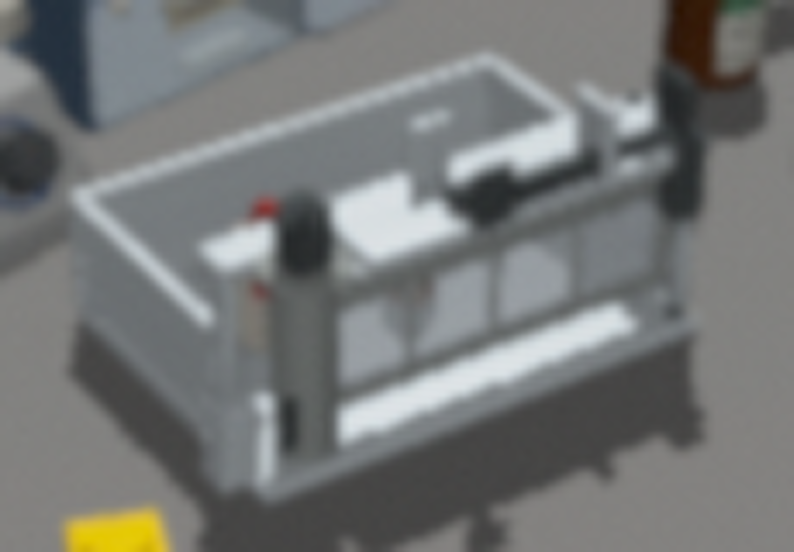

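View pics/b.png

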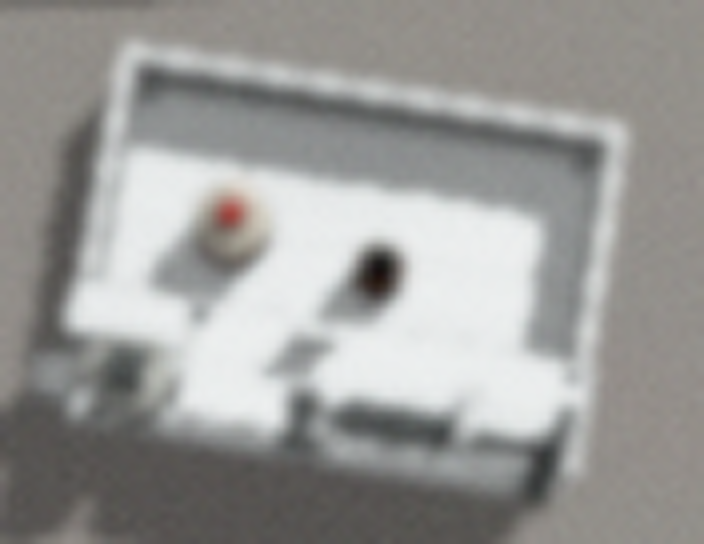

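Scene crop: the spindle tip is at crop (303,195), i.e. full (309,188). The barrel is below it, with the safety tab at (430,180) and the bolt at (680,100). Top crop: the pen back rim runs (130,50) to (620,130), with the spindle at (120,375), the safety rest and tab at (300,350) and (300,415), and the bolt at the right end near (545,470). Next I'll use depth clouds with the calibration.

```bash
cat > h.py <<'E'
import numpy as np, cv2
from station import ctrl, optics
C={n:optics.camera_params(n) for n in("scene","top")}
def rays(n,uv):
    c=C[n]; q=cv2.undistortPoints(np.float64(uv).reshape(-1,1,2),c['mtx'],np.array([c['k1'],0,0,0,0]),
       None,None,None).reshape(-1,2)
    return np.c_[q,np.ones(len(q))]
def ray(n,uv):
    E=C[n]['extrinsics']; return E[:3,3], rays(n,uv)@E[:3,:3].T
def plane(n,uv,z):
    o,d=ray(n,uv); return o+d*((z-o[2])/d[:,2])[:,None]
def cloud(n,d):
    v,u=np.mgrid[:400,:640]; E=C[n]['extrinsics']
    P=rays(n,np.c_[u.ravel(),v.ravel()])*d.reshape(-1,1)
    return (P@E[:3,:3].T+E[:3,3]).reshape(400,640,3)
def tri(uvs,uvt):
    o1,d1=ray("scene",[uvs]);o2,d2=ray("top",[uvt]);d1=d1[0];d2=d2[0]
    s=np.linalg.lstsq(np.c_[d1,-d2],o2-o1,rcond=None)[0]
    a=o1+s[0]*d1;b=o2+s[1]*d2; return (a+b)/2,np.linalg.norm(a-b)
def load(n,k): 
    f=np.load(f"pics/{n}{k}.npz"); return f['p'],f['d']
E
python3 - <<'E'
from h import *
np.set_printoptions(precision=4,suppress=True)
for n in("scene","top"):
    p,d=load(n,0); W=cloud(n,d); hsv=cv2.cvtColor(p,cv2.COLOR_RGB2HSV)
    print(n,"zero frac",(d==0).mean())
    g=W[200:230,280:330] if n=="top" else W[230:260,330:380]; print("table z",np.percentile(g[...,2],[5,50,95]))
    # knob
    r=(slice(214,236),slice(226,246)) if n=="top" else (slice(262,300),slice(248,276))
    m=np.zeros(d.shape,bool); m[r]=(W[r][...,2]>.012)&(d[r]>0)&(hsv[r][...,2]<110)&(hsv[r][...,1]<110)
    P=W[m]; print("knob n",m.sum(),"z95",np.percentile(P[:,2],[50,90,98]))
    top=P[P[:,2]>.038]; print(" top mean",top.mean(0),cv2.minAreaRect((top[:,:2]*1000).astype(np.float32)))
    vv,uu=np.where(m&(W[...,2]>.038)); print(" px",uu.mean(),vv.mean(),cv2.minAreaRect(np.c_[uu,vv].astype(np.float32)))
    r=(slice(145,213),slice(288,376)) if n=="top" else (slice(160,240),slice(265,380))
    P=W[r].reshape(-1,3);P=P[d[r].ravel()>0]
    for a,b in((.048,.068),(.08,.1),(.1,.114),(.114,.13)):
        Q=P[(P[:,2]>a)&(P[:,2]<b)]; print(a,len(Q),cv2.minAreaRect((Q[:,:2]*1000).astype(np.float32)) if len(Q)>2 else'')
        if a>=.1: print((Q[np.argsort(Q[:,1])]*1000).astype(int).tolist()[:80])
E
```

```text
scene zero frac 0.00403125
table z [-0.0003  0.0016  0.0037]
knob n 382 z95 [0.0443 0.0522 0.0536]
 top mean [0.4953 0.2886 0.0485] ((498.80987548828125, 285.7273864746094), (31.03563117980957, 34.31770706176758), 47.03926086425781)
 px 260.6828193832599 274.9515418502203 ((261.0, 275.5), (16.0, 15.0), 0.0)
0.048 1146 ((629.9951782226562, -11.915008544921875), (320.7457275390625, 387.24078369140625), 46.66044235229492)
0.08 686 ((581.0535888671875, -10.282264709472656), (206.4636688232422, 55.01613998413086), 78.44192504882812)
0.1 206 ((573.504638671875, -16.325584411621094), (181.15235900878906, 46.28207778930664), 76.01429748535156)
[[571, -106, 107], [559, -104, 113], [568, -103, 100], [547, -103, 106], [568, -103, 104], [568, -103, 107], [547, -102, 110], [547, -102, 113], [564, -101, 112], [556, -101, 106], [546, -101, 105], [563, -101, 101], [552, -101, 105], [563, -100, 104], [541, -100, 101], [563, -100, 107], [552, -100, 102], [563, -100, 110], [565, -100, 100], [559, -99, 109], [558, -99, 100], [555, -99, 113], [551, -99, 100], [555, -99, 105], [558, -99, 106], [554, -99, 
[... 4785 characters left out ...]
4], [601, -9, 120], [599, -9, 117], [559, -8, 115], [556, -8, 115], [602, -6, 118], [598, -6, 121], [555, -5, 120], [602, -3, 116], [599, -3, 119], [562, -2, 116], [556, -2, 116], [558, -2, 122], [602, 0, 115], [599, 0, 116], [562, 0, 116], [559, 0, 118], [562, 3, 116], [559, 3, 114], [562, 6, 117], [594, 57, 122], [591, 57, 120], [588, 57, 115], [586, 58, 114], [593, 60, 125], [587, 60, 122], [591, 60, 117], [585, 61, 117], [582, 61, 115], [587, 63, 123], [594, 63, 118], [598, 63, 114], [592, 64, 115], [585, 64, 115], [582, 64, 116], [594, 66, 120], [598, 66, 117], [588, 66, 121], [591, 66, 118], [585, 67, 120], [598, 69, 117], [588, 69, 121], [591, 70, 118], [595, 70, 116], [585, 70, 118]]
```

```bash
cat >> h.py <<'E'
def pose():
    o=ctrl.get_obs(); from scipy.spatial.transform import Rotation as R
    M=R.from_rotvec(o['tool_rot']).as_matrix(); return o,M
def to(x,y,z,phi):
    o,M=pose(); p=o['tool_pos']; now=np.arctan2(M[1,1],M[0,1]); roll=-(phi-now)
    roll=(roll+np.pi)%(2*np.pi)-np.pi
    s=(np.array([x,y,z])-p)*1000
    ty=np.array([np.cos(phi),np.sin(phi)]); tx=np.array([-np.sin(phi),np.cos(phi)])
    print("now",p.round(4),"phi",round(now,3),"z",M[:,2].round(3),"roll",round(roll,3),
      "| after roll: tx %.1f ty %.1f tz %.1f"%(s[:2]@tx,s[:2]@ty,-s[2]),"| no roll: ",(M.T@s).round(1),"q6",o['q'][5].round(2))
E
python3 - <<'E'
from h import *
np.set_printoptions(precision=1,suppress=True)
y0=-np.radians(11)
for n in("scene","top"):
    p,d=load(n,0); W=cloud(n,d)*1000; v,u=np.mgrid[:400,:640]
    P=W[d>0]
    def pick(c,r,a,b): 
        return P[(np.hypot(P[:,0]-c[0],P[:,1]-c[1])<r)&(P[:,2]>a)&(P[:,2]<b)]
    for nm,c in(("btab",(558,-101)),("brest",(565,-64)),("stab",(558,0)),("srest",(599,-7)),("spin",(590,65))):
        Q=pick(c,16,112,126); r=cv2.minAreaRect(np.float32(Q[:,:2])); print(n,nm,len(Q),Q.mean(0),r)
    Q=pick((590,65),16,95,112); print("spindle faces",len(Q),np.array(cv2.minAreaRect(np.float32(Q[:,:2]))[1]),cv2.minAreaRect(np.float32(Q[:,:2]))); print(Q[np.argsort(Q[:,1])][:60].astype(int).tolist())
    # wall rim direction (back wall): top pts 52..66
    X=np.array([np.cos(y0),np.sin(y0)]);Y=np.array([-np.sin(y0),np.cos(y0)])
    R=P[(P[:,2]>54)&(P[:,2]<66)&(P[:,0]>540)&(P[:,0]<740)&(abs(P[:,1])<130)]
    lx=(R[:,:2]-[590,65])@X;ly=(R[:,:2]-[590,65])@Y
    b=(lx>122)&(lx<142)&(ly>-165)&(ly<15); f=np.polyfit(ly[b],lx[b],1); print("back wall",b.sum(),f,np.percentile(lx[b],[5,95]))
    for lo,hi in((-185,-165),(15,35)):
        s=(ly>lo)&(ly<hi)&(lx>40)&(lx<125); print("side",s.sum(),np.polyfit(lx[s],ly[s],1) if s.sum()>5 else'')
from h import to
to(.5,.2845,.2,np.radians(49))
E
```

```text
scene btab 24 [ 556.1 -100.9  116.4] ((558.4461059570312, -101.80045318603516), (7.811330318450928, 23.0800838470459), 82.95538330078125)
scene brest 22 [563.5 -63.2 117.2] ((563.5843505859375, -63.581756591796875), (5.218638896942139, 20.5166072845459), 74.76544189453125)
scene stab 22 [557.3   0.9 116.7] ((557.3427124023438, 0.39653778076171875), (6.871323585510254, 14.843658447265625), 9.394734382629395)
scene srest 21 [597.2  -7.7 116.8] ((597.0684204101562, -7.774836540222168), (17.17186737060547, 6.8800578117370605), 77.1471939086914)
scene spin 34 [587.8  66.8 117.9] ((589.623779296875, 66.70376586914062), (15.482487678527832, 15.130226135253906), 6.409496307373047)
spindle faces 55 [22.  17.1] ((585.7699584960938, 70.04899597167969), (22.002361297607422, 17.09859848022461), 44.17168045043945)
[[584, 56, 99], [583, 57, 111], [581, 58, 104], [580, 59, 99], [580, 59, 108], [580, 59, 111], [578, 61, 98], [581, 61, 111], [581, 62, 103], [581, 62, 97], [584, 62, 101], [581, 62, 100], [580, 62, 109], [579, 63, 107], [582, 64, 97], [581, 65, 107], [581, 65, 102], [580, 66, 111], [582
[... 1196 characters left out ...]
892578)
top spin 28 [589.8  64.5 118.1] ((590.7323608398438, 65.48493957519531), (15.362995147705078, 15.705169677734375), 87.14572143554688)
spindle faces 13 [24.1 28.8] ((591.8104248046875, 66.28655242919922), (24.088329315185547, 28.768115997314453), 43.85090637207031)
[[594, 52, 97], [585, 55, 95], [604, 58, 95], [581, 61, 99], [576, 65, 95], [583, 67, 110], [604, 70, 96], [579, 71, 95], [576, 71, 96], [584, 73, 103], [595, 77, 96], [591, 80, 98], [585, 80, 95]]
back wall 114 [  0.  132.4] [129.3 135.4]
side 41 [   0.  -177.7]
side 48 [-0.  23.8]
now [ 0.2 -0.6  0.2] phi -1.298 z [-0.  0. -1.] roll -2.153 | after roll: tx 330.8 ty 886.2 tz 30.2 | no roll:  [ 558.1 -763.7   31.7] q6 -0.12
```

The two views agree. The hinge is at about (590, 64.5) mm with yaw −11°, the knob at about (500, 284.5) with yaw about 49°, the safety pinch at about (586, −5.6) and the bolt pinch at about (564, −76). Moving over the knob now.

```bash
python3 -m handwheel '[{"tx":23,"ty":-32},{"tx":23,"ty":-32},{"tx":23,"ty":-32},{"tx":23,"ty":-32},{"tx":23,"ty":-32},{"tx":23,"ty":-32},{"tx":23,"ty":-32},{"tx":23,"ty":-32},{"tx":23,"ty":-32},{"tx":23,"ty":-32},{"tx":23,"ty":-32},{"tx":23,"ty":-32}]' 62 40
python3 -m handwheel '[{"tx":23,"ty":-32},{"tx":23,"ty":-32},{"tx":23,"ty":-32},{"tx":23,"ty":-32},{"tx":23,"ty":-32},{"tx":23,"ty":-32},{"tx":23,"ty":-32},{"tx":23,"ty":-32},{"tx":23,"ty":-32},{"tx":23,"ty":-32},{"tx":23,"ty":-32},{"tx":23,"ty":-32}]'
python3 -m handwheel '[{"roll":-0.12},{"roll":-0.12},{"roll":-0.12},{"roll":-0.12},{"roll":-0.12},{"roll":-0.12},{"roll":-0.12},{"roll":-0.12},{"roll":-0.12}]'
python3 -m handwheel '[{"roll":-0.12},{"roll":-0.12},{"roll":-0.12},{"roll":-0.12},{"roll":-0.12},{"roll":-0.12},{"roll":-0.12},{"roll":-0.12},{"roll":-0.12},{}]'
python3 -c "
from h import *
to(.5,.2845,.1,np.radians(49))"
```

```text
now [ 0.1683 -0.6013  0.2302] phi -1.298 z [-0.     0.002 -1.   ] roll -2.153 | after roll: tx 330.8 ty 886.2 tz 130.2 | no roll:  [ 558.  -763.5  131.7] q6 -0.12$[0]: bad value
$[0]: bad value
$[0]: bad value
$[0]: bad value
```

```bash
python3 -m handwheel '[{"tx":23.0,"ty":-32.0}]' 62 40;  python3 -m handwheel '[{"tx":23,"ty":-32,"tz":0,"roll":0}]' 62 40
```

```text
t: 0.18
tool_pos: [0.18, -0.5675, 0.2291]
tool_rot: [-3.112, -0.421, 0.002]
contact_force: [-0.5, 0.5, -0.7]
opening: 0.0759
grip_force: 0.0$[0]: bad value
```

```bash
python3 -m handwheel '[{"tx":23.0,"ty":-32.0},{"tx":23.0,"ty":-32.0},{"tx":23.0,"ty":-32.0},{"tx":23.0,"ty":-32.0},{"tx":23.0,"ty":-32.0},{"tx":23.0,"ty":-32.0},{"tx":23.0,"ty":-32.0},{"tx":23.0,"ty":-32.0},{"tx":23.0,"ty":-32.0},{"tx":23.0,"ty":-32.0},{"tx":23.0,"ty":-32.0},{"tx":23.0,"ty":-32.0}]' 62 40
python3 -m handwheel '[{"tx":23.0,"ty":-32.0},{"tx":23.0,"ty":-32.0},{"tx":23.0,"ty":-32.0},{"tx":23.0,"ty":-32.0},{"tx":23.0,"ty":-32.0},{"tx":23.0,"ty":-32.0},{"tx":23.0,"ty":-32.0},{"tx":23.0,"ty":-32.0},{"tx":23.0,"ty":-32.0},{"tx":23.0,"ty":-32.0},{"tx":23.0,"ty":-32.0}]'
python3 -m handwheel '[{"roll":-0.12},{"roll":-0.12},{"roll":-0.12},{"roll":-0.12},{"roll":-0.12},{"roll":-0.12},{"roll":-0.12},{"roll":-0.12},{"roll":-0.12}]'
python3 -m handwheel '[{"roll":-0.12},{"roll":-0.12},{"roll":-0.12},{"roll":-0.12},{"roll":-0.12},{"roll":-0.12},{"roll":-0.12},{"roll":-0.12},{"roll":-0.12},{"tx":0.0},{"tx":0.0}]'
python3 -c "
from h import *
to(.5,.2845,.1,np.radians(49))"
```

```text
now [ 0.18   -0.5675  0.2291] phi -1.302 z [-0.002  0.001 -1.   ] roll -2.157 | after roll: tx 317.5 ty 853.0 tz 129.1 | no roll:  [ 535.1 -736.1  129.4] q6 -0.09$[0]: bad value
$[0]: bad value
$[0]: bad value
$[0]: bad value
```

```bash
python3 -m handwheel --help | head -20; python3 -m handwheel '[{"tx":23.0,"ty":-32.0},{"tx":23.0,"ty":-32.0}]'; echo; python3 -m handwheel '[{"roll":-0.12}]';echo;  python3 -m handwheel '[{"tx":23.5,"ty":-31.9,"tz":0.1,"roll":0.0}]'
```

```text
t: 0.27
tool_pos: [0.1954, -0.5274, 0.2295]
tool_rot: [-3.11, -0.423, 0.0]
contact_force: [0.9, 0.1, -0.9]
opening: 0.0638
grip_force: 0.0invalid input: not JSON, or not a number
$[0]: bad value
$[0]: bad value
```

All four keys are required in each row.

```bash
python3 -m handwheel '[{"tx":23,"ty":-32,"tz":0,"roll":0},{"tx":23,"ty":-32,"tz":0,"roll":0},{"tx":23,"ty":-32,"tz":0,"roll":0},{"tx":23,"ty":-32,"tz":0,"roll":0},{"tx":23,"ty":-32,"tz":0,"roll":0},{"tx":23,"ty":-32,"tz":0,"roll":0},{"tx":23,"ty":-32,"tz":0,"roll":0},{"tx":23,"ty":-32,"tz":0,"roll":0},{"tx":23,"ty":-32,"tz":0,"roll":0},{"tx":23,"ty":-32,"tz":0,"roll":0},{"tx":23,"ty":-32,"tz":0,"roll":0},{"tx":23,"ty":-32,"tz":0,"roll":0}]' 62 40 2>&1
python3 -m handwheel '[{"tx":23,"ty":-32,"tz":0,"roll":0},{"tx":23,"ty":-32,"tz":0,"roll":0},{"tx":23,"ty":-32,"tz":0,"roll":0},{"tx":23,"ty":-32,"tz":0,"roll":0},{"tx":23,"ty":-32,"tz":0,"roll":0},{"tx":23,"ty":-32,"tz":0,"roll":0},{"tx":23,"ty":-32,"tz":0,"roll":0},{"tx":23,"ty":-32,"tz":0,"roll":0},{"tx":23,"ty":-32,"tz":0,"roll":0},{"tx":23,"ty":-32,"tz":0,"roll":0}]' 2>&1
python3 -m handwheel '[{"tx":0,"ty":0,"tz":0,"roll":-0.12},{"tx":0,"ty":0,"tz":0,"roll":-0.12},{"tx":0,"ty":0,"tz":0,"roll":-0.12},{"tx":0,"ty":0,"tz":0,"roll":-0.12},{"tx":0,"ty":0,"tz":0,"roll":-0.12},{"tx":0,"ty":0,"tz":0,"roll":-0.12},{"tx":0,"ty":0,"tz":0,"roll":-0.12},{"tx":0,"ty":0,"tz":0,"roll":-0.12},{"tx":0,"ty":0,"tz":0,"roll":-0.12}]' 2>&1
python3 -m handwheel '[{"tx":0,"ty":0,"tz":0,"roll":-0.12},{"tx":0,"ty":0,"tz":0,"roll":-0.12},{"tx":0,"ty":0,"tz":0,"roll":-0.12},{"tx":0,"ty":0,"tz":0,"roll":-0.12},{"tx":0,"ty":0,"tz":0,"roll":-0.12},{"tx":0,"ty":0,"tz":0,"roll":-0.12},{"tx":0,"ty":0,"tz":0,"roll":-0.12},{"tx":0,"ty":0,"tz":0,"roll":-0.12},{"tx":0,"ty":0,"tz":0,"roll":-0.12},{"tx":0,"ty":0,"tz":0,"roll":0},{"tx":0,"ty":0,"tz":0,"roll":0}]' 2>&1
python3 -c "
from h import *
to(.5,.2845,.1,np.radians(49))" 2>&1
```

```text
t: 1.27
tool_pos: [0.3582, -0.0817, 0.231]
tool_rot: [3.112, 0.426, 0.001]
contact_force: [0.5, -0.9, -0.7]
opening: 0.0618
grip_force: 0.0
t: 2.1
tool_pos: [0.4935, 0.2886, 0.2305]
tool_rot: [3.112, 0.428, -0.001]
contact_force: [1.2, -0.7, 0.4]
opening: 0.062
grip_force: 0.0
t: 2.85
tool_pos: [0.4932, 0.2864, 0.2305]
tool_rot: [-2.444, -1.974, 0.002]
contact_force: [-0.9, -0.2, -0.9]
opening: 0.0621
grip_force: 0.0
t: 3.77
tool_pos: [0.4933, 0.2864, 0.2307]
tool_rot: [-1.094, -2.944, 0.001]
contact_force: [-0.5, 0.7, 0.4]
opening: 0.0621
grip_force: 0.0
now [0.4933 0.2864 0.2307] phi 0.859 z [-0.001 -0.    -1.   ] roll 0.004 | after roll: tx -6.3 ty 3.0 tz 130.7 | no roll:  [ -6.3   3.  130.7] q6 -0.46
```

```bash
python3 -m handwheel '[{"tx":-6,"ty":3,"tz":20,"roll":0},{"tx":0,"ty":0,"tz":30,"roll":0},{"tx":0,"ty":0,"tz":30,"roll":0},{"tx":0,"ty":0,"tz":30,"roll":0},{"tx":0,"ty":0,"tz":30,"roll":0},{"tx":0,"ty":0,"tz":25,"roll":0},{"tx":0,"ty":0,"tz":20,"roll":0},{"tx":0,"ty":0,"tz":20,"roll":0},{"tx":0,"ty":0,"tz":10,"roll":0},{"tx":0,"ty":0,"tz":5,"roll":0},{"tx":0,"ty":0,"tz":0,"roll":0}]' 2>&1
python3 -m handwheel '[{"tx":0,"ty":0,"tz":0,"roll":0},{"tx":0,"ty":0,"tz":0,"roll":0},{"tx":0,"ty":0,"tz":0,"roll":0},{"tx":0,"ty":0,"tz":0,"roll":0},{"tx":0,"ty":0,"tz":0,"roll":0},{"tx":0,"ty":0,"tz":0,"roll":0},{"tx":0,"ty":0,"tz":0,"roll":0},{"tx":0,"ty":0,"tz":0,"roll":0}]' 20 40 2>&1
python3 - <<'E'
from h import *
to(.59,.0645,.25,np.radians(79))
for n in("scene","top"):
    p,d=optics.get_image(n); np.savez(f"pics/{n}1.npz",p=p,d=d)
    if n=="scene": cv2.imwrite("pics/c.png",cv2.resize(p[230:340,200:340,::-1],None,fx=5,fy=5,interpolation=cv2.INTER_CUBIC))
E
```

```text
t: 4.68
tool_pos: [0.4994, 0.2846, 0.0102]
tool_rot: [-1.091, -2.944, 0.002]
contact_force: [-0.1, -0.7, 1.0]
opening: 0.0622
grip_force: 0.0
t: 5.35
tool_pos: [0.5015, 0.2854, 0.0131]
tool_rot: [1.089, 2.944, 0.003]
contact_force: [0.2, -0.3, 5.0]
opening: 0.0314
grip_force: 40.5
now [0.5015 0.2854 0.0131] phi 0.862 z [ 0.003  0.001 -1.   ] roll -0.517 | after roll: tx -129.0 ty -200.0 tz -236.9 | no roll:  [-211.4 -109.4 -236.9] q6 -0.47
```

View pics/c.png

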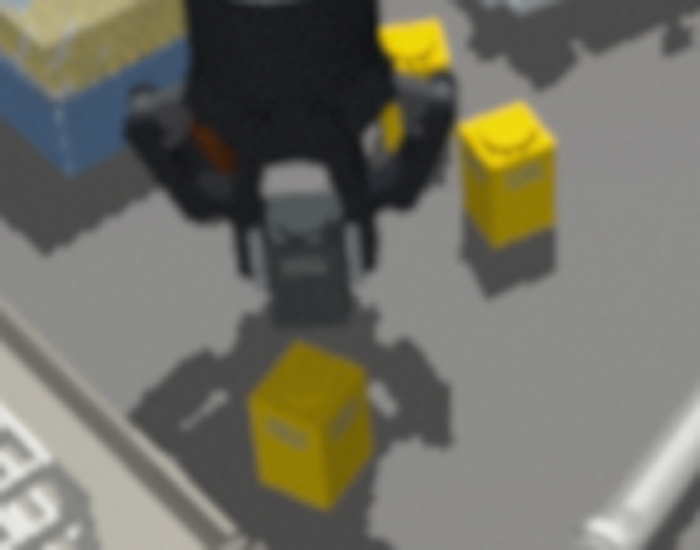

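The picture shows the knob (crop 300,260) held between the pads on its flat faces, with the yellow blocks clear. Next I lift, turn and carry it over the spindle.

```bash
python3 -m handwheel '[{"tx":0,"ty":0,"tz":-20,"roll":0},{"tx":0,"ty":0,"tz":-35,"roll":0},{"tx":0,"ty":0,"tz":-35,"roll":0},{"tx":0,"ty":0,"tz":-35,"roll":0},{"tx":0,"ty":0,"tz":-35,"roll":0},{"tx":0,"ty":0,"tz":-30,"roll":0},{"tx":0,"ty":0,"tz":0,"roll":-0.104},{"tx":0,"ty":0,"tz":0,"roll":-0.104},{"tx":0,"ty":0,"tz":0,"roll":-0.104},{"tx":0,"ty":0,"tz":0,"roll":-0.104},{"tx":0,"ty":0,"tz":0,"roll":-0.101}]' 20 60 2>&1
python3 -m handwheel '[{"tx":-21,"ty":-33,"tz":0,"roll":0},{"tx":-21,"ty":-33,"tz":0,"roll":0},{"tx":-22,"ty":-33,"tz":0,"roll":0},{"tx":-22,"ty":-33,"tz":0,"roll":0},{"tx":-22,"ty":-33,"tz":0,"roll":0},{"tx":-21,"ty":-35,"tz":0,"roll":0},{"tx":0,"ty":0,"tz":0,"roll":0},{"tx":0,"ty":0,"tz":0,"roll":0}]' 2>&1
python3 - <<'E'
from h import *
np.set_printoptions(precision=1,suppress=True)
to(.59,.0645,.15,np.radians(79))
T=ctrl.get_obs()['tool_pos']*1000; X=np.array([-np.sin(np.radians(79)),np.cos(np.radians(79))]);Y=np.array([X[1],-X[0]])
p,d=optics.get_image("scene"); np.savez("pics/scene2.npz",p=p,d=d); W=cloud("scene",d)*1000
cv2.imwrite("pics/d.png",cv2.resize(p[90:230,240:380,::-1],None,fx=4.2,fy=4.2,interpolation=cv2.INTER_CUBIC))
P=W[d>0]; Q=P[(np.hypot(P[:,0]-T[0],P[:,1]-T[1])<40)&(P[:,2]>T[2]-25)&(P[:,2]<T[2]+10)]
L=np.c_[(Q[:,:2]-T[:2])@X,(Q[:,:2]-T[:2])@Y,Q[:,2]-T[2]]; print(L[np.argsort(L[:,2])].astype(int).tolist())
E
```

```text
t: 6.37
tool_pos: [0.4996, 0.2847, 0.2006]
tool_rot: [-0.293, -3.127, 0.001]
contact_force: [-0.2, 0.3, -1.5]
opening: 0.0317
grip_force: 59.5
t: 7.03
tool_pos: [0.5886, 0.0621, 0.2005]
tool_rot: [-0.307, -3.125, -0.0]
contact_force: [-0.9, 1.3, -1.1]
opening: 0.0314
grip_force: 59.9
now [0.6 0.1 0.2] phi 1.375 z [-0.  0. -1.] roll -0.004 | after roll: tx -0.9 ty 2.7 tz 50.5 | no roll:  [-1.   2.7 50.5] q6 -1.4
[[14, 5, -12], [-13, 15, -12], [15, -7, -11], [16, -1, -11], [18, -11, -11], [10, 16, -10], [17, 15, -10], [1, 16, -10], [17, -9, -10], [6, 16, -10], [-3, 15, -10], [9, 15, -9], [15, 14, -9], [14, 16, -9], [18, 10, -9], [18, 2, -9], [17, -4, -9], [17, 4, -9], [16, -1, -8], [18, -14, -8], [18, 13, -8], [-6, 16, -8], [16, 6, -8], [5, 16, -8], [16, -9, -8], [16, 8, -8], [-11, 16, -8], [16, 0, -7], [18, -11, -7], [15, 2, -7], [15, 11, -7], [-4, 15, -7], [1, 16, -7], [16, -13, -6], [17, -6, -6], [-8, 15, -6], [17, -3, -6], [5, 15, -5], [19, -14, -5], [10, 16, -5], [0, 15, -5], [15, -16, -5], [17, 7, -5], [-11, 16, -5], [16, 0, -5], [17, -1, -5], [17, -9, -5], [18, 15, -4], [14, 5, 
[... 566 characters left out ...]
 [16, 9, 2], [18, 0, 3], [16, 11, 3], [18, 15, 3], [3, 22, 3], [17, 1, 3], [16, -4, 3], [16, 3, 3], [17, -15, 3], [16, -13, 3], [15, 16, 4], [18, -5, 4], [16, -1, 4], [20, -7, 4], [10, 16, 4], [7, 22, 5], [17, 7, 5], [15, -16, 5], [2, 22, 5], [16, 1, 5], [18, -9, 5], [15, -13, 5], [17, 9, 5], [14, 15, 5], [11, 19, 6], [17, 12, 6], [11, 21, 6], [18, -6, 6], [14, 0, 6], [9, 17, 6], [18, 4, 7], [17, -3, 7], [17, 15, 7], [7, 22, 7], [17, 7, 7], [12, 16, 8], [18, 0, 8], [17, -9, 8], [10, 21, 8], [13, 15, 8], [17, -15, 8], [17, 12, 8], [16, 3, 8], [17, -6, 8], [15, 5, 9], [18, 10, 9], [6, -24, 9], [16, 14, 9], [16, -2, 9], [17, -4, 9], [8, 27, 9], [6, 21, 9], [17, -12, 9], [14, 10, 9], [9, 18, 9]]
```

View pics/d.png

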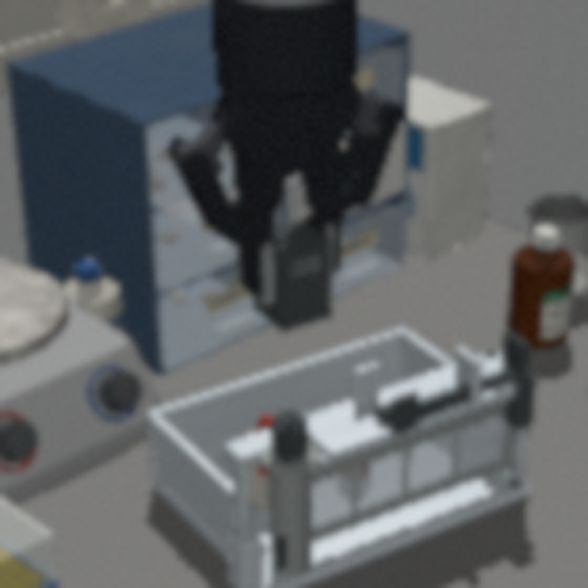

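The picture shows the knob (crop 300,275) held square above the spindle (288,440), and depth puts it within 1 mm of the tool centre. Lowering it now.

```bash
python3 -m handwheel '[{"tx":-1,"ty":2,"tz":20,"roll":-0.004},{"tx":0,"ty":0,"tz":20,"roll":0},{"tx":0,"ty":0,"tz":15,"roll":0},{"tx":0,"ty":0,"tz":5,"roll":0},{"tx":0,"ty":0,"tz":0,"roll":0}]' 2>&1
python3 -m handwheel '[{"tx":0,"ty":0,"tz":4,"roll":0},{"tx":0,"ty":0,"tz":4,"roll":0},{"tx":0,"ty":0,"tz":3,"roll":0},{"tx":0,"ty":0,"tz":0,"roll":0}]' 2>&1
python3 -m handwheel '[{"tx":0,"ty":0,"tz":4,"roll":0},{"tx":0,"ty":0,"tz":4,"roll":0},{"tx":0,"ty":0,"tz":4,"roll":0},{"tx":0,"ty":0,"tz":0,"roll":0}]' 2>&1
python3 -c "
from h import *
to(.59,.064,.105,np.radians(79))" 2>&1
```

```text
t: 7.5
tool_pos: [0.588, 0.0672, 0.139]
tool_rot: [-0.291, -3.124, 0.0]
contact_force: [0.6, 0.7, -0.8]
opening: 0.031
grip_force: 59.8
t: 7.83
tool_pos: [0.5899, 0.0658, 0.1302]
tool_rot: [-0.294, -3.128, -0.0]
contact_force: [-0.2, 0.3, -1.6]
opening: 0.0317
grip_force: 59.8
t: 8.17
tool_pos: [0.5899, 0.0649, 0.1174]
tool_rot: [0.295, 3.128, -0.002]
contact_force: [1.0, -4.1, -3.1]
opening: 0.0313
grip_force: 59.7
now [0.5899 0.0649 0.1174] phi 1.383 z [ 0.    -0.001 -1.   ] roll 0.004 | after roll: tx -0.2 ty -0.8 tz 12.4 | no roll:  [-0.2 -0.8 12.4] q6 -1.4
```

```bash
python3 -m handwheel '[{"tx":0,"ty":-1,"tz":3,"roll":0},{"tx":0,"ty":0,"tz":3,"roll":0},{"tx":0,"ty":0,"tz":3,"roll":0},{"tx":0,"ty":0,"tz":0,"roll":0}]' 2>&1
python3 -m handwheel '[{"tx":0,"ty":0,"tz":3,"roll":0},{"tx":0,"ty":0,"tz":2,"roll":0},{"tx":0,"ty":0,"tz":0,"roll":0}]' 2>&1
python3 -m handwheel '[{"tx":0,"ty":0,"tz":2,"roll":0},{"tx":0,"ty":0,"tz":0,"roll":0}]' 2>&1
```

```text
t: 8.5
tool_pos: [0.5899, 0.0648, 0.1085]
tool_rot: [0.295, 3.127, 0.0]
contact_force: [2.8, -2.0, -3.6]
opening: 0.0311
grip_force: 59.6
t: 8.75
tool_pos: [0.59, 0.0648, 0.1051]
tool_rot: [0.294, 3.128, 0.0]
contact_force: [-2.1, -2.7, 4.2]
opening: 0.0313
grip_force: 60.3
t: 8.92
tool_pos: [0.5901, 0.0648, 0.1051]
tool_rot: [-0.294, -3.128, 0.0]
contact_force: [-6.7, -2.5, 12.9]
opening: 0.0311
grip_force: 61.5
```

The knob is seated at z=0.105, the expected 92+13 mm, with a 13 N reaction. Releasing it and moving to the safety slide.

```bash
python3 -m handwheel '[{"tx":0,"ty":0,"tz":-1,"roll":0},{"tx":0,"ty":0,"tz":0,"roll":0},{"tx":0,"ty":0,"tz":0,"roll":0},{"tx":0,"ty":0,"tz":0,"roll":0},{"tx":0,"ty":0,"tz":0,"roll":0}]' 60 60 2>&1
python3 -m handwheel '[{"tx":0,"ty":0,"tz":-15,"roll":0},{"tx":0,"ty":0,"tz":-40,"roll":0},{"tx":0,"ty":0,"tz":-40,"roll":0},{"tx":0,"ty":0,"tz":0,"roll":0.12},{"tx":0,"ty":0,"tz":0,"roll":0.12},{"tx":0,"ty":0,"tz":0,"roll":0.12},{"tx":0,"ty":0,"tz":0,"roll":0.12},{"tx":0,"ty":0,"tz":0,"roll":0.12},{"tx":0,"ty":0,"tz":0,"roll":0.12},{"tx":0,"ty":0,"tz":0,"roll":0.12}]' 2>&1
python3 -m handwheel '[{"tx":0,"ty":0,"tz":0,"roll":0.12},{"tx":0,"ty":0,"tz":0,"roll":0.12},{"tx":0,"ty":0,"tz":0,"roll":0.12},{"tx":0,"ty":0,"tz":0,"roll":0.12},{"tx":0,"ty":0,"tz":0,"roll":0.12},{"tx":0,"ty":0,"tz":0,"roll":0.12},{"tx":0,"ty":0,"tz":0,"roll":0.015},{"tx":0,"ty":0,"tz":0,"roll":0},{"tx":0,"ty":0,"tz":0,"roll":0}]' 78 30 2>&1
python3 - <<'E'
from h import *
np.set_printoptions(precision=1,suppress=True)
to(.5862,-.0056,.13,np.radians(-11))
p,d=optics.get_image("scene");W=cloud("scene",d)*1000;P=W[d>0]
Q=P[(np.hypot(P[:,0]-590,P[:,1]-65)<26)&(P[:,2]>88)&(P[:,2]<150)]
print(len(Q),np.percentile(Q[:,2],[1,5,50,95,99]),Q[Q[:,2]>130].mean(0))
E
```

```text
t: 9.33
tool_pos: [0.5893, 0.0649, 0.1026]
tool_rot: [-0.294, -3.127, -0.0]
contact_force: [0.7, -1.1, 0.4]
opening: 0.0599
grip_force: 0.0
t: 10.17
tool_pos: [0.5895, 0.0648, 0.1977]
tool_rot: [-1.552, -2.731, 0.0]
contact_force: [-0.2, -1.1, 0.2]
opening: 0.06
grip_force: 0.0
t: 10.92
tool_pos: [0.5897, 0.0648, 0.198]
tool_rot: [-2.421, -2.001, 0.0]
contact_force: [-0.1, 0.7, 0.5]
opening: 0.0779
grip_force: 0.0
now [0.6 0.1 0.2] phi -0.19 z [-0.  0. -1.] roll 0.002 | after roll: tx -69.7 ty 10.0 tz 68.0 | no roll:  [-69.8   9.9  68. ] q6 0.17
418 [ 90.1  93.1 122.6 144.4 145.7] [584.5  69.9 139.8]
```

```bash
python3 -m handwheel '[{"tx":-35,"ty":5,"tz":0,"roll":0},{"tx":-35,"ty":5,"tz":0,"roll":0},{"tx":0,"ty":0,"tz":35,"roll":0},{"tx":0,"ty":0,"tz":35,"roll":0},{"tx":0,"ty":0,"tz":15,"roll":0},{"tx":0,"ty":0,"tz":10,"roll":0},{"tx":0,"ty":0,"tz":7,"roll":0},{"tx":0,"ty":0,"tz":0,"roll":0}]' 2>&1
python3 -m handwheel '[{"tx":0,"ty":0,"tz":0,"roll":0},{"tx":0,"ty":0,"tz":0,"roll":0},{"tx":0,"ty":0,"tz":0,"roll":0},{"tx":0,"ty":0,"tz":0,"roll":0},{"tx":0,"ty":0,"tz":0,"roll":0},{"tx":0,"ty":0,"tz":0,"roll":0},{"tx":0,"ty":0,"tz":0,"roll":0},{"tx":0,"ty":0,"tz":0,"roll":0},{"tx":0,"ty":0,"tz":0,"roll":0},{"tx":0,"ty":0,"tz":0,"roll":0}]' 26 30 2>&1
python3 -c "
from h import *
to(.5862,-.0056,.096,np.radians(-11))" 2>&1
```

```text
t: 11.63
tool_pos: [0.5858, -0.0057, 0.0952]
tool_rot: [-2.422, -1.998, 0.002]
contact_force: [-0.1, -0.3, 0.5]
opening: 0.078
grip_force: 0.0
t: 12.47
tool_pos: [0.5862, -0.0057, 0.0978]
tool_rot: [-2.424, -1.998, 0.0]
contact_force: [-3.5, 2.1, 5.3]
opening: 0.0317
grip_force: 32.5
now [ 0.5862 -0.0057  0.0978] phi -0.192 z [-0.  0. -1.] roll 0.0 | after roll: tx 0.1 ty -0.0 tz 1.8 | no roll:  [ 0.1 -0.   1.8] q6 0.05
```

```bash
python3 -m handwheel '[{"tx":0,"ty":0,"tz":0,"roll":0},{"tx":0,"ty":0,"tz":0,"roll":0},{"tx":0,"ty":0,"tz":0,"roll":0},{"tx":0,"ty":0,"tz":0,"roll":0},{"tx":0,"ty":0,"tz":0,"roll":0},{"tx":0,"ty":0,"tz":-35,"roll":0},{"tx":0,"ty":0,"tz":-35,"roll":0},{"tx":0,"ty":0,"tz":-20,"roll":-0.12},{"tx":0,"ty":0,"tz":0,"roll":-0.12},{"tx":0,"ty":0,"tz":0,"roll":-0.12},{"tx":0,"ty":0,"tz":0,"roll":-0.12},{"tx":0,"ty":0,"tz":0,"roll":-0.12}]' 66 30 2>&1
python3 -m handwheel '[{"tx":0,"ty":0,"tz":0,"roll":-0.12},{"tx":0,"ty":0,"tz":0,"roll":-0.12},{"tx":0,"ty":0,"tz":0,"roll":-0.12},{"tx":0,"ty":0,"tz":0,"roll":-0.12},{"tx":0,"ty":0,"tz":0,"roll":-0.12},{"tx":0,"ty":0,"tz":0,"roll":-0.12},{"tx":0,"ty":0,"tz":0,"roll":-0.12},{"tx":0,"ty":0,"tz":0,"roll":-0.12},{"tx":0,"ty":0,"tz":0,"roll":-0.01},{"tx":0,"ty":0,"tz":0,"roll":0},{"tx":0,"ty":0,"tz":0,"roll":0}]' 2>&1
python3 - <<'E'
from h import *
np.set_printoptions(precision=1,suppress=True)
Y=np.array([np.cos(np.radians(79)),np.sin(np.radians(79))])
b=np.array([.5637,-.0758])-.005*Y
to(b[0],b[1],.096,np.radians(79))
p,d=optics.get_image("scene");W=cloud("scene",d)*1000;P=W[d>0]
Q=P[(P[:,2]>108)&(P[:,2]<123)&(P[:,0]>540)&(P[:,0]<615)&(abs(P[:,1])<20)]
s=[x for x in Q[Q[:,0]<588]]; print("stab",np.mean(s,0) if s else None,"srest",Q[Q[:,0]>=588].mean(0))
E
```

```text
t: 13.47
tool_pos: [0.5864, -0.006, 0.1865]
tool_rot: [1.717, 2.63, 0.0]
contact_force: [-1.0, -0.9, 0.6]
opening: 0.0658
grip_force: 0.0
t: 14.38
tool_pos: [0.5863, -0.0059, 0.1862]
tool_rot: [0.306, 3.127, 0.0]
contact_force: [0.2, 0.2, 0.0]
opening: 0.0663
grip_force: 0.0
now [ 0.6 -0.   0.2] phi 1.376 z [ 0.  0. -1.] roll -0.003 | after roll: tx 8.8 ty -77.9 tz 90.2 | no roll:  [  8.6 -78.   90.2] q6 -1.51
stab [570.6  -2.5 114.5] srest [597.3  -7.8 114.6]
```

Depth confirms the safety tab moved about 13–14 mm, so it is home. Now the bolt slide.

```bash
python3 -m handwheel '[{"tx":4,"ty":-39,"tz":0,"roll":0},{"tx":5,"ty":-39,"tz":0,"roll":0},{"tx":0,"ty":0,"tz":30,"roll":0},{"tx":0,"ty":0,"tz":30,"roll":0},{"tx":0,"ty":0,"tz":15,"roll":0},{"tx":0,"ty":0,"tz":10,"roll":0},{"tx":0,"ty":0,"tz":5,"roll":0},{"tx":0,"ty":0,"tz":0,"roll":0}]' 2>&1
python3 -m handwheel '[{"tx":0,"ty":0,"tz":0,"roll":0},{"tx":0,"ty":0,"tz":0,"roll":0},{"tx":0,"ty":2.5,"tz":0,"roll":0},{"tx":0,"ty":2.5,"tz":0,"roll":0},{"tx":0,"ty":0,"tz":0,"roll":0},{"tx":0,"ty":0,"tz":0,"roll":0},{"tx":0,"ty":0,"tz":0,"roll":0},{"tx":0,"ty":0,"tz":0,"roll":0},{"tx":0,"ty":0,"tz":0,"roll":0},{"tx":0,"ty":0,"tz":0,"roll":0}]' 22 30 2>&1
python3 -c "
from h import *
to(.5637,-.0758,.096,np.radians(79))" 2>&1
```

```text
t: 15.1
tool_pos: [0.5621, -0.0805, 0.0954]
tool_rot: [-0.303, -3.126, -0.0]
contact_force: [-0.1, 0.2, 0.2]
opening: 0.066
grip_force: 0.0
t: 15.93
tool_pos: [0.5647, -0.0773, 0.0992]
tool_rot: [0.302, 3.124, -0.005]
contact_force: [-3.3, -5.2, 6.1]
opening: 0.0278
grip_force: 30.2
now [ 0.5647 -0.0773  0.0992] phi 1.378 z [ 0.003 -0.004 -1.   ] roll -0.001 | after roll: tx 1.3 ty 1.3 tz 3.2 | no roll:  [1.3 1.3 3.2] q6 -1.64
```

Home (opening 27.8 mm, consistent with 29). Back to the knob, checking the tabs on the way.

```bash
python3 -m handwheel '[{"tx":0,"ty":0,"tz":0,"roll":0},{"tx":0,"ty":0,"tz":0,"roll":0},{"tx":0,"ty":0,"tz":0,"roll":0},{"tx":0,"ty":0,"tz":0,"roll":0},{"tx":0,"ty":0,"tz":0,"roll":0},{"tx":0,"ty":0,"tz":-35,"roll":0},{"tx":0,"ty":0,"tz":-35,"roll":0},{"tx":0,"ty":0,"tz":-35,"roll":0},{"tx":0,"ty":0,"tz":0,"roll":0},{"tx":0,"ty":0,"tz":0,"roll":0}]' 60 60 2>&1
python3 - <<'E'
from h import *
np.set_printoptions(precision=1,suppress=True)
to(.590,.0648,.2,np.radians(79))
p,d=optics.get_image("scene");W=cloud("scene",d)*1000;P=W[d>0]
Q=P[(P[:,2]>108)&(P[:,2]<123)&(P[:,0]>535)&(P[:,0]<580)&(P[:,1]<-45)&(P[:,1]>-125)]
print("btab",Q[Q[:,1]<-75].mean(0),"brest",Q[Q[:,1]>=-75].mean(0))
Q=P[(np.hypot(P[:,0]-590,P[:,1]-65)<26)&(P[:,2]>88)&(P[:,2]<150)]
print(len(Q),np.percentile(Q[:,2],[1,5,50,95,99]),Q[Q[:,2]>130].mean(0))
E
```

```text
t: 16.77
tool_pos: [0.5652, -0.0761, 0.2046]
tool_rot: [0.301, 3.121, -0.001]
contact_force: [-0.9, -0.3, -0.5]
opening: 0.0602
grip_force: 0.0
now [ 0.6 -0.1  0.2] phi 1.378 z [ 0. -0. -1.] roll -0.001 | after roll: tx 2.5 ty 143.0 tz 4.6 | no roll:  [  2.6 143.    4.5] q6 -1.64
btab [559.1 -85.5 115.7] brest [564.3 -63.5 115.3]
412 [ 90.5  93.5 123.5 144.5 145.4] [584.6  70.  139.7]
```

```bash
python3 -m handwheel '[{"tx":1,"ty":36,"tz":0,"roll":0},{"tx":1,"ty":36,"tz":0,"roll":0},{"tx":0.5,"ty":36,"tz":0,"roll":0},{"tx":0,"ty":35,"tz":0,"roll":0},{"tx":0,"ty":0,"tz":30,"roll":0},{"tx":0,"ty":0,"tz":30,"roll":0},{"tx":0,"ty":0,"tz":25,"roll":0},{"tx":0,"ty":0,"tz":15,"roll":0},{"tx":0,"ty":0,"tz":0,"roll":0},{"tx":0,"ty":0,"tz":0,"roll":0}]' 2>&1
python3 -m handwheel '[{"tx":0,"ty":0,"tz":0,"roll":0},{"tx":0,"ty":0,"tz":0,"roll":0},{"tx":0,"ty":0,"tz":0,"roll":0},{"tx":0,"ty":0,"tz":0,"roll":0},{"tx":0,"ty":0,"tz":0,"roll":0},{"tx":0,"ty":0,"tz":0,"roll":0},{"tx":0,"ty":0,"tz":0,"roll":0}]' 20 60 2>&1
python3 -c "
from h import *
to(.590,.0648,.104,np.radians(79))" 2>&1
```

```text
t: 17.65
tool_pos: [0.5863, 0.0652, 0.0982]
tool_rot: [-0.302, -3.121, 0.001]
contact_force: [0.2, -0.5, 0.3]
opening: 0.0599
grip_force: 0.0
t: 18.23
tool_pos: [0.5895, 0.0649, 0.103]
tool_rot: [0.302, 3.124, 0.0]
contact_force: [-0.8, -1.5, 5.3]
opening: 0.0315
grip_force: 59.7
now [0.5895 0.0649 0.103 ] phi 1.378 z [ 0.003 -0.    -1.   ] roll -0.001 | after roll: tx -0.5 ty 0.0 tz -1.0 | no roll:  [-0.5  0.  -1. ] q6 -1.39
```

```bash
python3 -m handwheel '[{"tx":-0.5,"ty":0,"tz":0,"roll":0.08},{"tx":0,"ty":0,"tz":0,"roll":0.08},{"tx":0,"ty":0,"tz":0,"roll":0.08},{"tx":0,"ty":0,"tz":0,"roll":0.08},{"tx":0,"ty":0,"tz":0,"roll":0.08},{"tx":0,"ty":0,"tz":0,"roll":0}]' 20 90 2>&1
python3 -m handwheel '[{"tx":0,"ty":0,"tz":0,"roll":0.08},{"tx":0,"ty":0,"tz":0,"roll":0.08},{"tx":0,"ty":0,"tz":0,"roll":0.08},{"tx":0,"ty":0,"tz":0,"roll":0.08},{"tx":0,"ty":0,"tz":0,"roll":0.08},{"tx":0,"ty":0,"tz":0,"roll":0.08},{"tx":0,"ty":0,"tz":0,"roll":0}]' 2>&1
python3 -m handwheel '[{"tx":0,"ty":0,"tz":0,"roll":0.08},{"tx":0,"ty":0,"tz":0,"roll":0.08},{"tx":0,"ty":0,"tz":0,"roll":0.08},{"tx":0,"ty":0,"tz":0,"roll":0.08},{"tx":0,"ty":0,"tz":0,"roll":0.08},{"tx":0,"ty":0,"tz":0,"roll":0.08},{"tx":0,"ty":0,"tz":0,"roll":0.04},{"tx":0,"ty":0,"tz":0,"roll":0}]' 2>&1
python3 - <<'E'
from h import *
to(.590,.0648,.104,np.radians(0)); print(ctrl.get_obs()['wrist_torque'])
p,d=optics.get_image("scene"); np.savez("pics/scene3.npz",p=p,d=d)
cv2.imwrite("pics/e.png",cv2.resize(p[130:270,240:400,::-1],None,fx=4.2,fy=4.2,interpolation=cv2.INTER_CUBIC))
E
```

```text
t: 18.73
tool_pos: [0.5901, 0.0638, 0.1031]
tool_rot: [0.92, 3.0, -0.002]
contact_force: [0.0, -3.3, 6.6]
opening: 0.031
grip_force: 88.5
t: 19.32
tool_pos: [0.59, 0.0638, 0.1031]
tool_rot: [1.608, 2.695, -0.001]
contact_force: [-1.0, -3.3, 6.0]
opening: 0.0313
grip_force: 88.6
t: 19.98
tool_pos: [0.5899, 0.0636, 0.1031]
tool_rot: [2.244, 2.193, -0.0]
contact_force: [-0.7, -4.1, 7.1]
opening: 0.0312
grip_force: 88.6
now [0.5899 0.0636 0.1031] phi -0.023 z [ 0.003 -0.003 -1.   ] roll -0.023 | after roll: tx 1.2 ty 0.1 tz -0.9 | no roll:  [ 1.2  0.  -0.9] q6 0.01
[-0.70512498  0.25595904  0.0642387 ]
```

View pics/e.png

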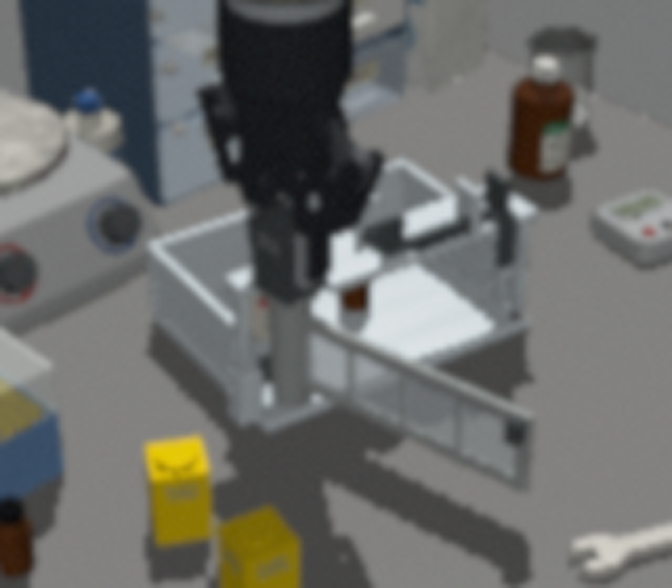

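The picture shows the gate (crop 320–530, 330–480) swung out towards the robot, with the knob gripped at (280,250). I'll measure the angle from depth.

Run:
```python
from h import *
p,d=load("scene",3); W=cloud("scene",d)*1000; P=W[d>0]
r=np.hypot(P[:,0]-590,P[:,1]-64.5)
Q=P[(P[:,2]>66)&(P[:,2]<80)&(r>50)&(r<175)&(P[:,0]<545)&(P[:,1]<62)&(P[:,1]>-130)]
v=Q[:,:2]-[590,64.5]; a=np.degrees(np.arctan2(v[:,1],v[:,0]))
far=np.hypot(*v.T)>100
print(len(Q),np.median(a[far]),np.percentile(a[far],[10,90])," open deg:",np.median((-101-a[far])%360))
```

```text
246 -173.08294314058077 [-175.48875617 -109.53876691]  open deg: 72.08294314058077
```

```bash
python3 -m handwheel '[{"tx":0.5,"ty":0,"tz":0,"roll":0.04},{"tx":0,"ty":0,"tz":0,"roll":0},{"tx":0,"ty":0,"tz":0,"roll":0},{"tx":0,"ty":0,"tz":0,"roll":0},{"tx":0,"ty":0,"tz":0,"roll":0}]' 2>&1
python3 -c "
from station import ctrl
print(ctrl.finish_job())"
```

```text
t: 20.45
tool_pos: [0.5899, 0.0637, 0.1031]
tool_rot: [2.286, 2.149, -0.001]
contact_force: [-0.9, -5.9, 6.5]
opening: 0.0309
grip_force: 88.6
the job is handed in; nothing more can be done
None
```

I handed the job in at about 20.5 s of the 64 s: knob seated on the spindle, safety then bolt slide squeezed home, and the gate held about 72° open by the gripped knob; the hand-in call returned no verdict.

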